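Shift the resin polisher into third gear

TASK

The resin polisher has finished rough grinding and must be put into third gear for polishing: its gear lever stands somewhere along the left lane of the H-gate. Without gripping the ball knob, push the lever with the fingers to neutral, across to the right lane and fully home in third, the far right slot marked with three dots. Push gently, never forcing the lever against the gate, leave everything else on and round the polisher where it is, and finish clear of the lever.

Things in the scene. Friction and masses are not known exactly. Their poses are not given: they have to be found in the camera images.
- polisher: Bench polisher, fixed: white housing 260 mm deep (its x), 400 mm wide (its y), deck 85 mm above the bench. Origin: centre of its underside; x points away from the operator (robot side), y to the operator's left, z up; turned up to 0.3 rad either way. Left: grey splash bowl, rim 133 mm high. Front right: gear turret, 116x114 mm. Between them at the rear a thin rinse tap, 193 mm high.
- gate_neutral (a point): Centre of the H-gate, on top of the steel gate plate; polisher frame x -45, y -125, z +126 mm. Two slots (lanes) run along the polisher's x, 18 mm left and right of here, joined in the middle by the cross channel (neutral) along y. Within 0.06 rad of neutral the lever passes sideways freely; the channel's corners are rounded (7 mm); farther off the steel between the lanes blocks it.
- third_slot (a point): End of the third-gear slot on the gate plate's top: the far end of the right lane, 20 mm beyond and 18 mm right of gate_neutral. Black dots stamped on the plate beyond the slot ends mark the gears: one dot far left, two near left, three far right, four near right (far = away from the robot).
- lever_knob: Black ball knob, 36 mm across, on the gear lever; origin at the ball's centre, 165 mm from the pivot, which lies 45 mm above the bench below gate_neutral: 210 mm above the bench when upright, about 201 mm in third. Stem below it 10 mm thick. From neutral the ball travels 41 mm to a slot end, 37 mm sideways to a lane. The lever stays where left; 2 to 3 N at the ball moves it.
- lever_lane (a joint): Sideways lean of the lever, rad: -0.228 left lane, 0 middle of the cross channel, +0.228 right lane (mechanical ends; about 0.025 rad of play in a lane). The ball lies 165 mm x sin of this to the right of gate_neutral. More than 30 N on the lever counts as forcing it.
- lever_shift (a joint): Fore-and-aft lean of the lever, rad: 0 neutral (in line with the cross channel), +0.252 end of a far slot, -0.252 end of a near slot. The ball lies 165 mm x sin of this beyond gate_neutral. At the start the lever stands anywhere along the left lane.
- mount_disc: Bystander: round clear resin mount with a winged insect, 67 mm across, 24 mm high, lying on the polishing cloth in the bowl. Origin at the centre of its underside.
- block_deck: Bystander: clear resin block 30x46x21 mm lying on the polisher's deck behind the gear turret. Origin at the centre of its underside.
- block_bench: Bystander: clear resin block 30x44x20 mm on the bench in front of the polisher. Origin at the centre of its underside.
- petri: Bystander: petri dish with lid, 68 mm across, 15 mm high, on the bench in front of the polisher. Origin at the centre of its underside.
- loupe: Bystander: folded pocket loupe 38x30x18 mm on the bench in front of the polisher. Origin at the centre of its underside.
- dropper: Bystander: dropper bottle 33 mm across, 85 mm tall, standing to the right of the polisher. Origin at the centre of its underside.
- vial: Bystander: capped vial 23 mm across, 60 mm tall, standing to the right of the polisher. Origin at the centre of its underside.
- forceps: Bystander: steel forceps 118 mm long, 11 mm high, lying to the right of the polisher. Origin at the centre of its underside.

How it is judged:
By the outcome, as a careful person would: the job done as asked, in the order asked, and still so for the second after the job is handed in, with the robot touching nothing.
It also fails if it takes over 58 s, if anything falls off the work surface, if the arm or the gripper's body presses on something with over 40 N, if the wrist force passes 120 N, or if a joint passes its speed limit or range.

ROBOT

A 6-joint arm with a two-finger parallel gripper is mounted at the origin on a cart in front of the work surface, level with it; the furniture and walls round the work are solid. World frame = base frame: x ahead of the robot, y to its left, z up, the work surface at z = 0. Lengths are in m, angles in rad, forces in N, time in s.
With the tool pointing down it reaches from about 0.35 to 0.975 m from the base axis. Payload 17.4 kg.
Tool frame: the origin (TCP) lies between the finger pads; the fingertips stand arm.tip_extent ahead of it and the grasp point (between the pads) lies 8 mm behind it (arm.tip_extent is the distance from the TCP to the fingertips, in m); x points along the fingers, y is the direction in which the jaws open and shut, and the axes are right-handed (so a half turn about x gives the same grasp; the last joint's range is limited). The gripper opens to 85 mm and grips with 20 to 120 N. Pads are 22 mm wide; open, the fingers measure 114 mm over their backs; the gripper's body (76 mm by 85 mm) begins 54 mm behind the grasp point. The pads swing forward as they close: fully open they stand 13 mm farther back than shut.
Start: joints at [-1.215, 0.116, 1.442, -0, 1.584, -0.038], TCP at [0.259, -0.623, 0.242] pointing down, gripper open.
Joint ranges: [-2.83, 2.83], [-0.83, 2.19], [0.07, 2.5], [-1.14, 4.28], [0.01, 3], [-2.97, 2.97]. Speed limits (rad/s): [1.89, 1.89, 2.22, 3.14, 3.14, 3.14].

INTERFACE

Orientations are given as a unit quaternion [w, x, y, z].
In Python, from plant import arm gives the robot as it stands.
- The arm moves only by the shell command python3 -m crank 'ROWS'. ROWS is a JSON object of lists of equal length, an entry for each row: "slide": the shift along the tool's x, y, z in m, a list of three; "yaw": the turn about the tool's x in rad; "grip": the closure, from -1 (fully open) to 1 (shut). A call has exactly 10 rows; each row shifts and turns the pose as measured when the row begins, along the tool's axes as they then stand; what a row does not reach is not made up. A row lasts 1/10 s, in which the tool goes at most 50 mm and 8.59 degrees, less where a joint would pass 70% of its speed; a pose out of reach is approached as far as the arm can. A call with a gripper value outside its range is refused whole. The fingers move at their own pace and stop on an object; the grip force is fixed at half the most. Time passes only in rows, so rows that do not move let the fingers close, or fill a call up. It gives the time, the measured TCP pose, the force and the opening at its end, in the units of the state.
- arm.get_obs(): the state, without advancing time (a new reading comes with each control period).
- arm.read_camera(name): name is "scene" or "top" or "wrist"; returns a dict with "image" (480x640x3 uint8, blue, green, red), "fx", "fy", "cx", "cy" (pixels), "T" (4x4, takes a point from camera to world coordinates); the wrist camera has in their place "mount" (4x4, takes a point from camera to tool coordinates, whose origin is the TCP and whose axes are the tool frame's). Camera axes: x right, y down, z forward; pixel columns grow to the right and rows downward; lengths in m; the calibration is good to about 2 mm. A picture is of the moment at which its call begins: read the wrist's pose just before it. There is no depth.
- arm.job_done(): hands the job in, once; it reports no verdict.
The state is a dict: "time": time; "joints": joint angles; "joint_velocities": joint speeds; "tau": joint torques, N m; "position": TCP position; "ee_rot": TCP orientation; "force": force on the tool from outside, world axes, zero at the start; "wrist_torque": the same for the moment, N m; "gripper_width": finger opening in m.
Only numpy, scipy, OpenCV 4.12 (cv2) and the standard library are available. Lean on these libraries where they do the work, as an engineer would, in place of code of your own. Each camera call takes 0.05 s, during which the arm holds its last target. There are 200 camera calls.

## Working session

There is one attempt and no reset: what is moved stays moved. The work goes in short steps, Python scripts to look and compute and a shell command to move; the robot and the scene stay as the last step left them, time stands still between calls to the robot, and variables do not carry over. Pictures are saved under pics/ and viewed, about 8 in all and at most 12, crops included, and the job is handed in when it is done.

```bash
ls; mkdir -p pics; python3 - <<'E'
from plant import arm
import cv2,numpy as np
o=arm.get_obs();print({k:np.round(v,3) for k,v in o.items()},arm.tip_extent)
for n in ["scene","top"]:
    c=arm.read_camera(n);cv2.imwrite(f"pics/{n}0.png",c["image"]);print(n,c["fx"],c["fy"],c["cx"],c["cy"],np.round(c["T"],3).tolist())
E
```

```text
pics
{'time': np.float64(0.0), 'joints': array([-1.215,  0.117,  1.442,  0.   ,  1.584, -0.038]), 'joint_velocities': array([-0.001, -0.   ,  0.001, -0.   , -0.001, -0.002]), 'tau': array([-9.0000e-03, -7.3200e+01, -6.3249e+01, -0.0000e+00,  6.0000e-03,
       -0.0000e+00]), 'position': array([ 0.259, -0.623,  0.242]), 'ee_rot': array([-0.138, -0.693, -0.139,  0.694]), 'force': array([-0.738, -0.522,  0.144]), 'wrist_torque': array([ 0.009, -0.015, -0.023]), 'gripper_width': np.float64(0.086)} 0.011
scene 612.9219010422468 612.9219010422468 320.61207332058575 234.0187185703224 [[-0.721, -0.485, 0.495, -0.124], [-0.693, 0.517, -0.503, 0.729], [-0.012, -0.705, -0.709, 1.169], [0.0, 0.0, 0.0, 1.0]]
top 471.8816261828487 471.8816261828487 329.78784132953007 240.05876349300425 [[0.013, -0.994, 0.106, 0.473], [-1.0, -0.014, -0.009, 0.031], [0.01, -0.106, -0.994, 1.117], [0.0, 0.0, 0.0, 1.0]]
```

View pics/top0.png

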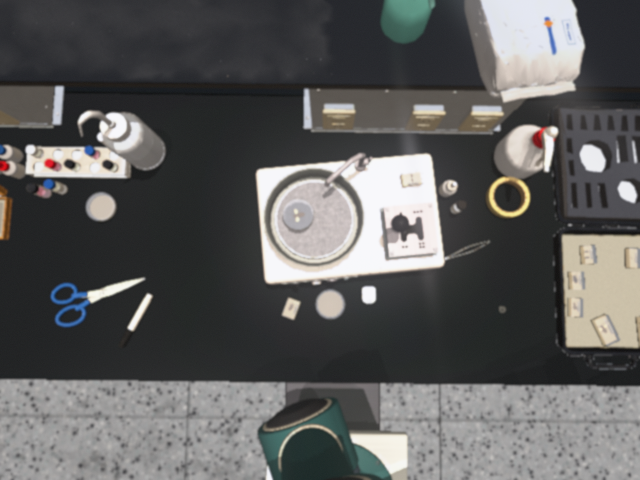

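View pics/scene0.png

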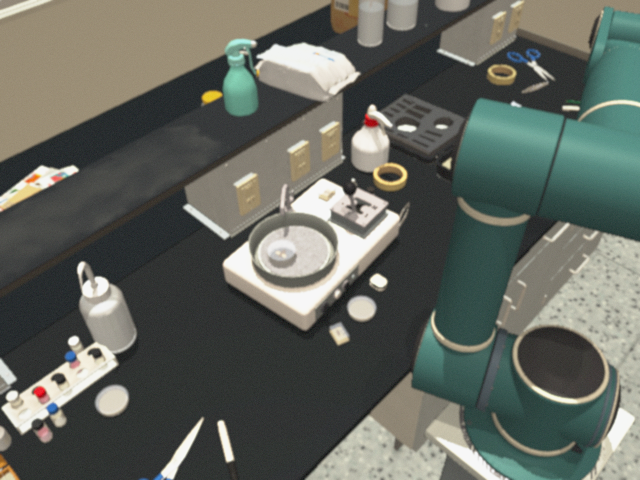

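The top view shows the polisher deck with corners near (256,170), (434,153), (444,266) and (264,284). The knob is at about (400,222) in the top view and (350,186) in the scene view. Next I'll measure both.

```bash
cat > h.py <<'E'
import cv2,numpy as np
from plant import arm
def ray(c,u,v):
    T=np.array(c["T"]);d=T[:3,:3]@np.array([(u-c["cx"])/c["fx"],(v-c["cy"])/c["fy"],1.]);return T[:3,3],d
def onz(c,u,v,z):
    o,d=ray(c,u,v);return o+d*(z-o[2])/d[2]
def proj(c,p):
    T=np.array(c["T"]);q=T[:3,:3].T@(np.array(p)-T[:3,3]);return np.array([c["cx"]+c["fx"]*q[0]/q[2],c["cy"]+c["fy"]*q[1]/q[2]])
def tri(a,b):
    A=np.zeros((3,3));r=np.zeros(3)
    for o,d in (a,b):
        d=d/np.linalg.norm(d);P=np.eye(3)-np.outer(d,d);A+=P;r+=P@o
    return np.linalg.solve(A,r)
E
python3 - <<'E'
from h import *
t=arm.read_camera("top");s=arm.read_camera("scene")
im=t["image"]
m=((im.min(2)>150)).astype(np.uint8);m[:,:240]=0;m[:140]=0;m[295:]=0;m[:,450:]=0
m=cv2.morphologyEx(m,cv2.MORPH_OPEN,np.ones((5,5)))
cs,_=cv2.findContours(m,cv2.RETR_EXTERNAL,cv2.CHAIN_APPROX_NONE);k=max(cs,key=cv2.contourArea)
# deck outline: cast contour to deck plane, fit rect
w=np.array([onz(t,*p[0],.085)[:2] for p in k],np.float32)
r=cv2.minAreaRect(w);print("rect",r,cv2.boxPoints(r).round(3).tolist())
cs=[]
for n,c,(x0,y0,x1,y1) in (("t",t,(370,190,450,270)),("s",s,(310,160,410,250))):
    cr=c["image"][y0:y1,x0:x1];cv2.imwrite(f"pics/{n}c.png",cv2.resize(cr,None,fx=6 if n=="s" else 7,fy=6 if n=="s" else 7,interpolation=cv2.INTER_CUBIC))
a=cv2.imread("pics/tc.png");b=cv2.imread("pics/sc.png");b=b[:480,:480]
a=a[:560,:560];cv2.imwrite("pics/both.png",np.hstack([cv2.resize(a,(400,400)),cv2.resize(s["image"][160:240,310:390],(400,400),interpolation=cv2.INTER_CUBIC)]))
E
```

```text
rect ((0.6371059417724609, -0.020052194595336914), (0.2655380964279175, 0.39555415511131287), 6.3242926597595215) [[0.4830000102519989, 0.16200000047683716], [0.5270000100135803, -0.23100000619888306], [0.7910000085830688, -0.20200000703334808], [0.746999979019165, 0.19099999964237213]]
```

View pics/both.png

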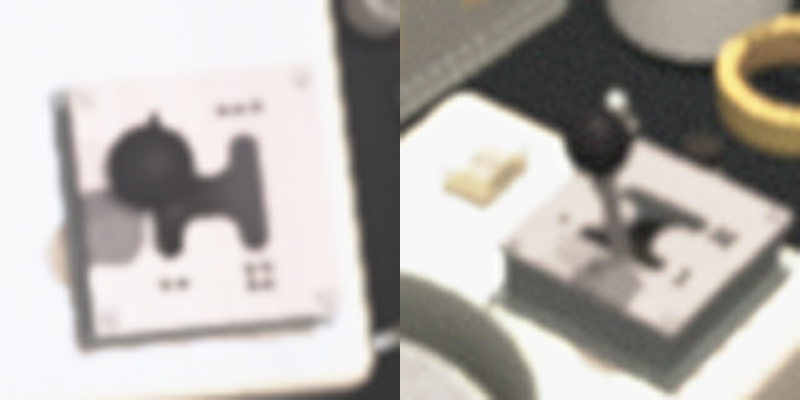

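The crops (5x) show the ball at about (151,167) in the top crop, standing in the left lane near first. The right lane is clear, with three dots at its far end. In the scene crop the ball is at (198,143).

```bash
python3 - <<'E'
from h import *
t=arm.read_camera("top");s=arm.read_camera("scene")
g=lambda x,y:(370-.4+x/5,190-.4+y/5)
def blob(c,x0,y0,x1,y1,th):
    q=c["image"][y0:y1,x0:x1].max(2);cv2.setNumThreads(1)
    m=(q<th).astype(np.uint8);m=cv2.morphologyEx(m,cv2.MORPH_OPEN,cv2.getStructuringElement(2,(7,7)))
    n,l,st,ce=cv2.connectedComponentsWithStats(m);i=1+st[1:,4].argmax();return ce[i]+[x0,y0],st[i]
kt=blob(t,385,208,416,240,75);ks=blob(s,338,172,362,202,85);print(kt,ks)
pt=kt[0];ps=ks[0]
K=tri(ray(t,*pt),ray(s,*ps));print("knob",K.round(4),"at z.205 top",onz(t,*pt,.205).round(4),onz(s,*ps,.205).round(4))
for n,p in dict(r_far=(243,143),r_near=(256,240),l_near=(170,250),cross=(209,196)).items(): print(n,onz(t,*g(*p),.126).round(4))
# rectangle prediction
ang=np.radians(6.32);R=np.array([[np.cos(ang),-np.sin(ang)],[np.sin(ang),np.cos(ang)]])
print("pred neutral",np.array([.637,-.020])+R@[-.045,-.125],"K in pol frame rel pred",)
for n,c in dict(t=t,s=s).items():
    print(n,[proj(c,[*(np.array([.637,-.020])+R@[-.045+a,-.125+b]),.126]).round(1).tolist() for a,b in((0,0),(.02,-.018),(-.02,-.018),(-.02,.018))])
E
```

```text
Traceback (most recent call last):
ValueError: attempt to get argmax of an empty sequence
```

```bash
python3 - <<'E'
from h import *
t=arm.read_camera("top");s=arm.read_camera("scene")
g=lambda x,y:(370-.4+x/5,190-.4+y/5)
def blob(c,x0,y0,x1,y1,th):
    q=c["image"][y0:y1,x0:x1].max(2)
    m=(q<th).astype(np.uint8);m=cv2.morphologyEx(m,cv2.MORPH_OPEN,cv2.getStructuringElement(2,(5,5)))
    n,l,st,ce=cv2.connectedComponentsWithStats(m)
    if n<2: print("none",q.min());return None
    i=1+st[1:,4].argmax();return ce[i]+[x0,y0],st[i]
kt=blob(t,385,208,416,240,95);ks=blob(s,338,172,362,202,95);print(kt,ks)
pt=kt[0] if kt else g(151,167);ps=ks[0] if ks else (349.2,188.2)
K=tri(ray(t,*pt),ray(s,*ps));print("knob",K.round(4),"at z.205 top",onz(t,*pt,.205).round(4),onz(s,*ps,.205).round(4))
for n,p in dict(r_far=(243,143),r_near=(256,240),l_near=(170,250),cross=(209,196)).items(): print(n,onz(t,*g(*p),.126).round(4))
ang=np.radians(6.32);R=np.array([[np.cos(ang),-np.sin(ang)],[np.sin(ang),np.cos(ang)]])
print("pred neutral",np.array([.637,-.020])+R@[-.045,-.125])
for n,c in dict(t=t,s=s).items():
    print(n,[proj(c,[*(np.array([.637,-.020])+R@[-.045+a,-.125+b]),.126]).round(1).tolist() for a,b in((0,0),(.02,-.018),(-.02,-.018),(-.02,.018))])
E
```

```text
(array([401.60526316, 225.12030075]), array([  7,   7,  22,  21, 266], dtype=int32)) (array([349.30788177, 181.02216749]), array([  0,   0,  24,  24, 406], dtype=int32))
knob [ 0.6004 -0.1106  0.2314] at z.205 top [ 0.6019 -0.1168  0.205 ] [ 0.623  -0.1324  0.205 ]
r_far [ 0.6284 -0.165   0.126 ]
r_near [ 0.587  -0.1702  0.126 ]
l_near [ 0.5822 -0.1337  0.126 ]
cross [ 0.6055 -0.1504  0.126 ]
pred neutral [ 0.60603364 -0.14919398]
t [[410.8, 228.5], [418.2, 218.4], [420.4, 237.1], [403.5, 238.7]]
s [[358.1, 204.9], [355.8, 197.9], [368.8, 204.3], [360.6, 212.1]]
```

```bash
cat >> h.py <<'E'
from scipy.spatial.transform import Rotation as Ro
A=0.118;N=np.array([.606,-.150]);RP=np.array([[np.cos(A),-np.sin(A)],[np.sin(A),np.cos(A)]])
def pol(p): return RP.T@(np.array(p)[:2]-N)   # polisher axes rel. gate_neutral
def tool():
    o=arm.get_obs();q=o["ee_rot"];return np.array(o["position"]),Ro.from_quat([q[1],q[2],q[3],q[0]]).as_matrix(),o
def goto(x,y,ztip):
    p,R,o=tool();w=np.array([*(N+RP@[x,y]),ztip+arm.tip_extent]);return (R.T@(w-p)*1000).round(1)
def rep():
    p,R,o=tool();print("t",round(float(o["time"]),2),"tcp pol mm",(pol(p)*1000).round(1),"tip z",round(p[2]-arm.tip_extent,4),"F",np.round(o["force"],1),"w",o["gripper_width"].round(4));return p,R,o
E
python3 - <<'E'
from h import *
p,R,o=rep();print(R.round(3))
t=arm.read_camera("top");s=arm.read_camera("scene")
K=tri(ray(t,399.8,223),ray(s,349.2,188.2));print("tri",K.round(4),pol(K)*1000)
for z in(.2,.205):print(pol(onz(t,399.8,223,z))*1000,pol(onz(s,349.2,188.2,z))*1000)
for ax in (RP@[1,0],RP@[0,1]):print("pol axis in tool",(R.T@[*ax,0]).round(3))
print("tap",pol(onz(t,365,158,.19)),"slides to",goto(.09,.037,.26))
E
```

```text
Traceback (most recent call last):
  File "h.py", line 22, in rep
    p,R,o=tool();print("t",round(float(o["time"]),2),"tcp pol mm",(pol(p)*1000).round(1),"tip z",round(p[2]-arm.tip_extent,4),"F",np.round(o["force"],1),"w",o["gripper_width"].round(4));return p,R,o
                                                                                                                                                             ^^^^^^^^^^^^^^^^^^^^^^^^
AttributeError: 'float' object has no attribute 'round'
```

```bash
sed -i 's/o\["gripper_width"\].round(4)/round(float(o["gripper_width"]),4)/' h.py
python3 - <<'E'
from h import *
p,R,o=rep();print(R.round(3))
t=arm.read_camera("top");s=arm.read_camera("scene")
K=tri(ray(t,399.8,223),ray(s,349.2,188.2));print("tri",K.round(4),pol(K)*1000)
for z in(.2,.205):print(pol(onz(t,399.8,223,z))*1000,pol(onz(s,349.2,188.2,z))*1000)
for ax in (RP@[1,0],RP@[0,1]):print("pol axis in tool",(R.T@[*ax,0]).round(3))
print("tap",pol(onz(t,365,158,.19)),"slides to",goto(.09,.037,.26))
E
```

```text
t 0.4 tcp pol mm [-400.3 -429.2] tip z 0.2312 F [ 0.8 -0.3 -0.9] w 0.0854
[[-0.     0.384 -0.923]
 [ 0.    -0.923 -0.384]
 [-1.    -0.    -0.   ]]
tri [ 0.6062 -0.1134  0.2039] [ 4.55016777 36.29391941]
[ 5.02989039 35.59429033] [ 7.13021958 32.53035815]
[ 4.4003258 36.4658079] [ 3.88437698 37.31176324]
pol axis in tool [-0.     0.272 -0.962]
pol axis in tool [ 0.    -0.962 -0.272]
tap [0.14482809 0.08770055] slides to [ -28.7 -315.1 -598.7]
```

The knob triangulates to about +4.5 mm fore-aft and 36 mm left of neutral, at z 0.204, which matches the text. I'll shut and align the fingers, then bring them high over to the far side of the ball.

```bash
python3 -m crank '{"slide":[[-0.015,0,0],[-0.015,0,0],[0,-0.033,-0.034],[0,-0.033,-0.034],[0,-0.033,-0.034],[0,-0.033,-0.034],[0,-0.033,-0.034],[0,-0.033,-0.034],[0,-0.033,-0.034],[0,-0.033,-0.034]],"yaw":[0.14,0.135,0,0,0,0,0,0,0,0],"grip":[1,1,1,1,1,1,1,1,1,1]}'
python3 - <<'E'
from h import *
p,R,o=rep();print((R.T@[*(RP@[1,0]),0]).round(3),goto(.075,.037,.26))
E
```

```text
time: 1.5
position: [0.5056, -0.3249, 0.2732]
ee_rot: [0.035, 0.706, 0.035, -0.706]
force: [0.1, -0.1, -0.2]
gripper_width: 0.0002
t 1.5 tcp pol mm [-120.3 -161.9] tip z 0.2622 F [ 0.1 -0.1 -0.2] w 0.0002
[ 0.001 -0.019 -1.   ] [   2.2 -202.6 -191.5]
```

```bash
python3 -m crank '{"slide":[[0,-0.029,-0.028],[0,-0.029,-0.028],[0,-0.029,-0.028],[0,-0.029,-0.028],[0,-0.029,-0.028],[0,-0.029,-0.028],[0,-0.028,-0.027],[0,0,0],[0,0,0],[0,0,0]],"yaw":[-0.019,0,0,0,0,0,0,0,0,0],"grip":[1,1,1,1,1,1,1,1,1,1]}'
python3 - <<'E'
from h import *
p,R,o=rep();print((R.T@[*(RP@[1,0]),0]).round(3),goto(.060,.037,.185))
t=arm.read_camera("top");s=arm.read_camera("scene");w=arm.read_camera("wrist")
print("wrist",w["fx"],w["cx"],w["cy"],np.round(w["mount"],3).tolist())
cv2.imwrite("pics/a1.png",np.hstack([cv2.resize(s["image"][130:250,300:420],(400,400),interpolation=cv2.INTER_CUBIC),cv2.resize(w["image"],(400,300))[:, :] if 0 else cv2.copyMakeBorder(cv2.resize(w["image"],(400,300)),0,100,0,0,0)]))
E
```

```text
time: 2.5
position: [0.684, -0.0856, 0.2733]
ee_rot: [0.044, 0.706, 0.044, -0.705]
force: [-0.4, -0.5, -0.3]
gripper_width: -0.0
t 2.5 tcp pol mm [85.1 54.8] tip z 0.2623 F [-0.4 -0.5 -0.3] w -0.0
[ 0.002  0.007 -1.   ] [77.3 17.6 25.3]
wrist 427.3860974991264 319.45137814819003 242.2278421426298 [[-0.0, -0.265, 0.964, -0.131], [1.0, -0.001, 0.0, -0.0], [0.001, 0.964, 0.265, -0.066], [0.0, 0.0, 0.0, 1.0]]
```

View pics/a1.png

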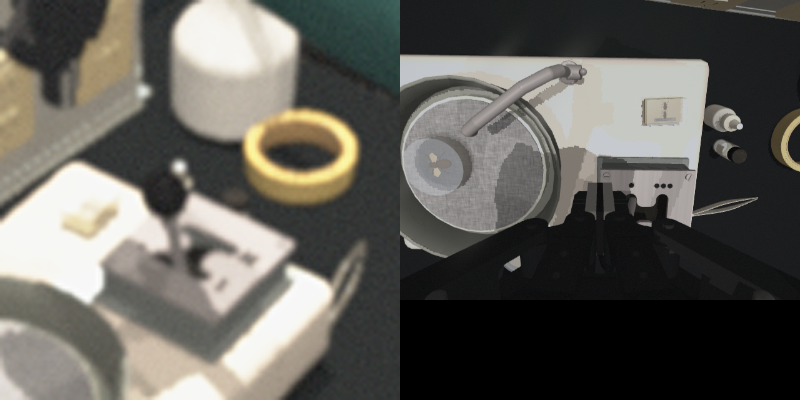

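The scene crop shows the lever unmoved and the fingers high and to the far side. The wrist view shows them over the far edge of the gate plate. Next I'll line up behind the ball and lower.

```bash
python3 -m crank '{"slide":[[0,0.008,0.012],[0,0.006,0.009],[0,0,0],[0.02,0,0],[0.02,0,0],[0.02,0,0],[0.01,0,0],[0,0,0],[0,0,0],[0,0,0]],"yaw":[0.007,0,0,0,0,0,0,0,0,0],"grip":[1,1,1,1,1,1,1,1,1,1]}'
python3 - <<'E'
from h import *
p,R,o=rep();print((R.T@[*(RP@[1,0]),0]).round(3),goto(.034,.037,.187))
E
```

```text
time: 3.65
position: [0.6617, -0.1082, 0.2059]
ee_rot: [0.04, 0.709, 0.038, -0.703]
force: [0.4, 0.6, -0.1]
gripper_width: 0.0002
t 3.65 tcp pol mm [60.3 35. ] tip z 0.1949 F [ 0.4  0.6 -0.1] w 0.0002
[ 0.008 -0.007 -1.   ] [ 7.6 -1.9 26.3]
```

```bash
python3 -m crank '{"slide":[[0.004,-0.002,0.004],[0.004,0,0.004],[0,0,0.004],[0,0,0.003],[0,0,0.003],[0,0,0.002],[0,0,0.001],[0,0,0.001],[0,0,0.001],[0,0,0.001]],"yaw":[0,0,0,0,0,0,0,0,0,0],"grip":[1,1,1,1,1,1,1,1,1,1]}'
cat > see.py <<'E'
import sys
from h import *
p,R,o=rep();print((R.T@[*(RP@[1,0]),0]).round(3))
t=arm.read_camera("top");s=arm.read_camera("scene")
f=lambda c,x,y:cv2.resize(c["image"][y:y+80,x:x+80],(400,400),interpolation=cv2.INTER_CUBIC)
cv2.imwrite(f"pics/{sys.argv[1]}.png",np.hstack([f(t,370,190),f(s,310,160)]))
E
python3 see.py b1
```

```text
time: 4.65
position: [0.6362, -0.109, 0.1995]
ee_rot: [0.04, 0.71, 0.038, -0.702]
force: [-0.4, -0.7, -0.2]
gripper_width: 0.0003
t 4.65 tcp pol mm [34.8 37.2] tip z 0.1885 F [-0.4 -0.7 -0.2] w 0.0003
[ 0.011 -0.007 -1.   ]
```

View pics/b1.png

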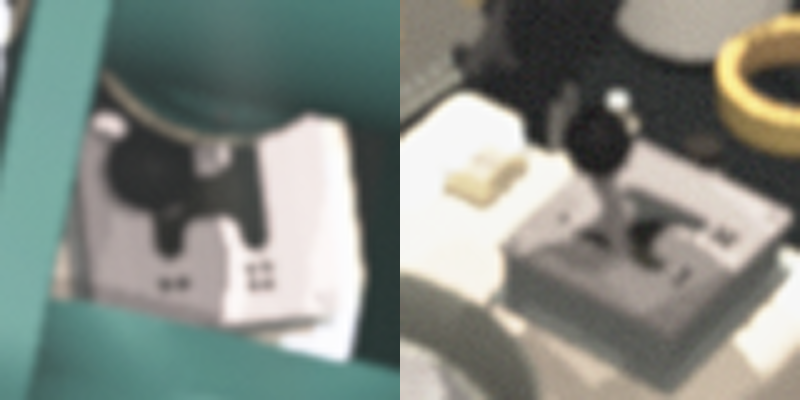

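The ball has not moved (top crop about (151,170), scene crop (198,143)), and the fingers are just behind it. I'll push gently to neutral.

```bash
python3 -m crank '{"slide":[[0,0,0.001],[0,0,0.001],[0,0,0.001],[0,0,0.001],[0,0,0.001],[0,0,0.001],[0,0,0],[0,0,0],[0,0,0],[0,0,0]],"yaw":[0,0,0,0,0,0,0,0,0,0],"grip":[1,1,1,1,1,1,1,1,1,1]}'
python3 see.py b2
```

```text
time: 5.75
position: [0.6304, -0.1095, 0.2001]
ee_rot: [0.04, 0.711, 0.038, -0.701]
force: [2.2, -0.4, -0.1]
gripper_width: 0.0001
t 5.75 tcp pol mm [29.  37.3] tip z 0.1891 F [ 2.2 -0.4 -0.1] w 0.0001
[ 0.013 -0.007 -1.   ]
```

View pics/b2.png

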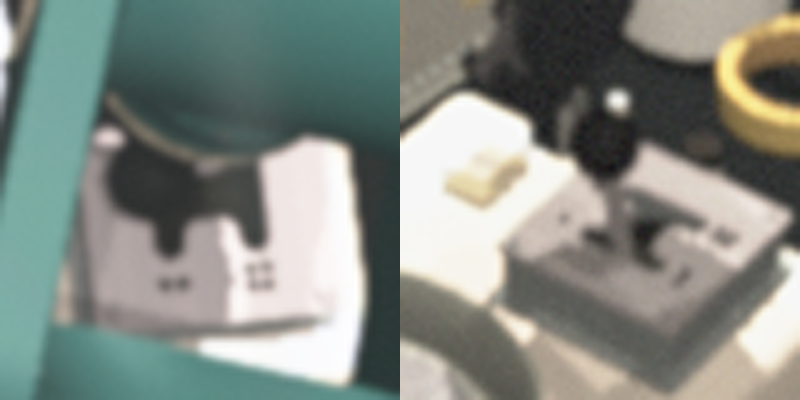

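Contact: the force is +2.2 N. The ball is now at (206,145) in the scene crop and about (153,177) in the top crop.

```bash
python3 - <<'E'
from h import *
t=arm.read_camera("top");s=arm.read_camera("scene")
for a,b in (((151,167),(198,143)),((153,177),(206,145))):
    pt=(369.6+a[0]/5,189.6+a[1]/5);ps=(309.6+b[0]/5,159.6+b[1]/5)
    print((pol(tri(ray(t,*pt),ray(s,*ps)))*1000).round(1),(pol(onz(t,*pt,.2056))*1000).round(1),(pol(onz(s,*ps,.2056))*1000).round(1))
E
```

```text
[ 4.6 36.3] [ 4.3 36.6] [ 3.5 37.9]
[ 0.3 36. ] [ 0.3 36.3] [-0.4 36.8]
```

The lever is at neutral: shift offset about 0 mm, still in the left lane. Next I'll move around to the ball's left side.

```bash
python3 -m crank '{"slide":[[0,0,-0.008],[0,0,-0.008],[0,-0.008,0],[0,-0.013,0],[0,-0.015,0],[0,-0.012,0],[0,0,0.012],[0,0,0.014],[0,0,0.012],[0,0,0]],"yaw":[0,0,0,0,0,0,0,0,0,0],"grip":[1,1,1,1,1,1,1,1,1,1]}'
python3 -c "
from h import *
p,R,o=rep();print((R.T@[*(RP@[1,0]),0]).round(3),goto(0,.075,.189))"
```

```text
time: 6.95
position: [0.6004, -0.0578, 0.1987]
ee_rot: [0.041, 0.71, 0.039, -0.702]
force: [-0.4, -1.3, 1.3]
gripper_width: 0.0002
t 6.95 tcp pol mm [ 5.3 92.2] tip z 0.1877 F [-0.4 -1.3  1.3] w 0.0002
[ 0.01  -0.005 -1.   ] [-1.3 17.2  5.2]
```

```bash
python3 -m crank '{"slide":[[0,0.005,0.005],[0,0.005,0],[0,0.004,0],[0,0.002,0],[0,0.002,0],[0,0.0015,0],[0,0.0015,0],[0,0.0015,0],[0,0.0015,0],[0,0.0015,0]],"yaw":[0,0,0,0,0,0,0,0,0,0],"grip":[1,1,1,1,1,1,1,1,1,1]}'
python3 -c "
from h import *
p,R,o=rep();print((R.T@[*(RP@[1,0]),0]).round(3),goto(0,.032,.189))"
```

```text
time: 7.95
position: [0.5991, -0.0859, 0.1993]
ee_rot: [0.041, 0.71, 0.039, -0.702]
force: [-1.2, 2.7, 3.9]
gripper_width: 0.0003
t 7.95 tcp pol mm [ 0.7 64.4] tip z 0.1883 F [-1.2  2.7  3.9] w 0.0003
[ 0.011 -0.005 -1.   ] [-0.6 32.4  0.5]
```

```bash
python3 -m crank '{"slide":[[0,0.003,0],[0,0.003,0],[0,0.003,0],[0,0.003,0],[0,0.003,0],[0,0.003,0],[0,0.003,0],[0,0.003,0],[0,0.003,0],[0,0.003,0]],"yaw":[0,0,0,0,0,0,0,0,0,0],"grip":[1,1,1,1,1,1,1,1,1,1]}'
python3 see.py c1
```

```text
time: 8.95
position: [0.6028, -0.1183, 0.1996]
ee_rot: [0.041, 0.71, 0.039, -0.702]
force: [-0.7, 2.2, 1.3]
gripper_width: 0.0001
t 8.95 tcp pol mm [ 0.5 31.8] tip z 0.1886 F [-0.7  2.2  1.3] w 0.0001
[ 0.012 -0.005 -1.   ]
```

View pics/c1.png

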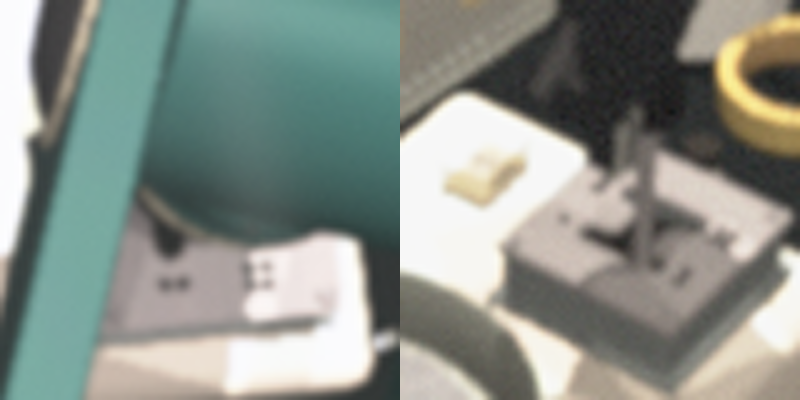

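The stem is at about (645,200) in the scene crop and upright, mid-channel. I'll continue across.

```bash
python3 -m crank '{"slide":[[0,0.003,0],[0,0.003,0],[0,0.003,0],[0,0.003,0],[0,0.003,0],[0,0.003,0],[0,0.003,0],[0,0.002,0],[0,0.002,0],[0,0.001,0]],"yaw":[0,0,0,0,0,0,0,0,0,0],"grip":[1,1,1,1,1,1,1,1,1,1]}'
python3 -c "
from h import *
p,R,o=rep();print((R.T@[*(RP@[1,0]),0]).round(3))"
```

```text
time: 10.05
position: [0.6058, -0.1465, 0.1992]
ee_rot: [0.041, 0.71, 0.039, -0.702]
force: [-0.5, 2.0, 0.8]
gripper_width: -0.0003
t 10.05 tcp pol mm [0.2 3.5] tip z 0.1882 F [-0.5  2.   0.8] w -0.0003
[ 0.011 -0.005 -1.   ]
```

```bash
python3 -m crank '{"slide":[[0,0.001,0],[0,0.001,0],[0,0.001,0],[0,0.001,0],[0,0.001,0],[0,0.001,0],[0,0,0],[0,0,0],[0,0,0],[0,0,0]],"yaw":[0,0,0,0,0,0,0,0,0,0],"grip":[1,1,1,1,1,1,1,1,1,1]}'
python3 see.py d1
```

```text
time: 11.05
position: [0.6064, -0.1529, 0.1987]
ee_rot: [0.041, 0.71, 0.039, -0.702]
force: [-0.2, 1.5, -0.2]
gripper_width: -0.0001
t 11.05 tcp pol mm [ 0.  -2.9] tip z 0.1877 F [-0.2  1.5 -0.2] w -0.0001
[ 0.01  -0.005 -1.   ]
```

View pics/d1.png

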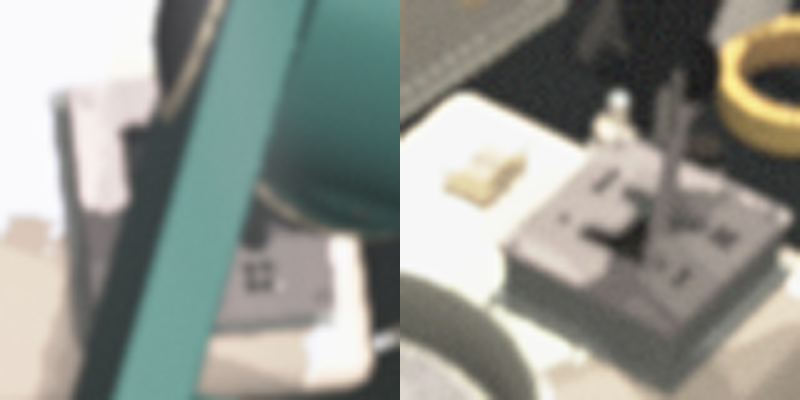

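The lever leans right, with the ball behind the fingers at about (705,85) in the scene crop. The force is still only 1.5 N, so I'll nudge until the stop is felt.

```bash
python3 -m crank '{"slide":[[0,0.0005,0],[0,0.0005,0],[0,0.0005,0],[0,0.0005,0],[0,0,0],[0,0,0],[0,0,0],[0,0,0],[0,0,0],[0,0,0]],"yaw":[0,0,0,0,0,0,0,0,0,0],"grip":[1,1,1,1,1,1,1,1,1,1]}'
```

```text
time: 12.15
position: [0.6066, -0.1549, 0.1985]
ee_rot: [0.04, 0.71, 0.039, -0.702]
force: [-0.2, 1.6, -1.5]
gripper_width: 0.0001
```

```bash
python3 -m crank '{"slide":[[0,0.0005,0],[0,0.0005,0],[0,0.0005,0],[0,0,0],[0,0,0],[0,0,0],[0,0,0],[0,0,0],[0,0,0],[0,0,0]],"yaw":[0,0,0,0,0,0,0,0,0,0],"grip":[1,1,1,1,1,1,1,1,1,1]}'
```

```text
time: 13.15
position: [0.6067, -0.1561, 0.1984]
ee_rot: [0.04, 0.709, 0.04, -0.702]
force: [0.6, 3.2, -0.6]
gripper_width: -0.0002
```

The stop is felt at 3.2 N, so the lever is in the right lane. Next I'll move around to the near side.

```bash
python3 -m crank '{"slide":[[0,-0.01,0],[0,-0.01,0],[0,0,0.012],[0,0,0.014],[0,0,0.014],[0,0,0.008],[0,0.014,0],[0,0.014,0],[0,0.012,0],[0,0,0]],"yaw":[0,0,0,0,0,0,0,0,0,0],"grip":[1,1,1,1,1,1,1,1,1,1]}'
python3 -c "
from h import *
p,R,o=rep();print((R.T@[*(RP@[1,0]),0]).round(3),goto(-.034,-.037,.185))"
```

```text
time: 14.15
position: [0.5569, -0.1841, 0.199]
ee_rot: [0.041, 0.71, 0.038, -0.702]
force: [-0.2, 0.9, 1.1]
gripper_width: 0.0
t 14.15 tcp pol mm [-52.8 -28.1] tip z 0.188 F [-0.2  0.9  1.1] w 0.0
[ 0.012 -0.005 -1.   ] [  3.3   8.8 -18.8]
```

```bash
python3 -m crank '{"slide":[[0.003,0.005,-0.004],[0,0.003,-0.004],[0,0,-0.004],[0,0,-0.003],[0,0,-0.002],[0,0,-0.002],[0,0,-0.002],[0,0,-0.002],[0,0,-0.002],[0,0,-0.002]],"yaw":[0,0,0,0,0,0,0,0,0,0],"grip":[1,1,1,1,1,1,1,1,1,1]}'
python3 see.py e1
```

```text
time: 15.15
position: [0.5875, -0.1891, 0.1955]
ee_rot: [0.041, 0.71, 0.039, -0.702]
force: [-2.4, -0.6, 0.9]
gripper_width: 0.0001
t 15.15 tcp pol mm [-23.  -36.7] tip z 0.1845 F [-2.4 -0.6  0.9] w 0.0001
[ 0.01  -0.005 -1.   ]
```

View pics/e1.png

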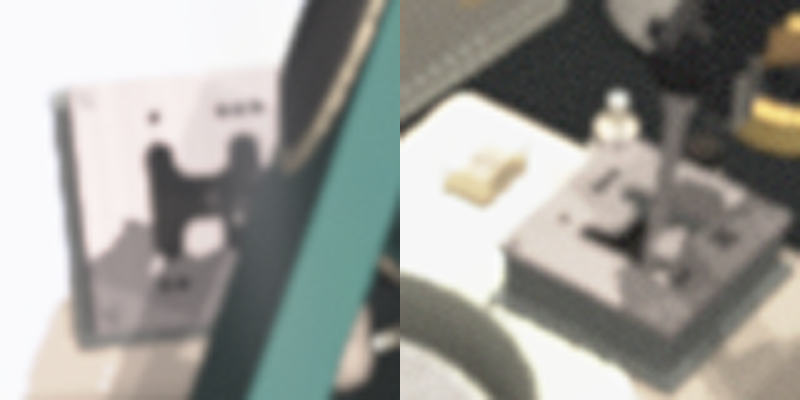

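The fingers are behind the ball, which is at (675,60) in the scene crop, and they are pushing with 2.4 N. The lever is moving toward third.

```bash
python3 -m crank '{"slide":[[0,0,-0.003],[0,0,-0.003],[0,0,-0.003],[0,0,-0.003],[0,0,-0.003],[0,0,-0.003],[0,0,-0.003],[0,0,-0.002],[0,0,-0.002],[0,0,-0.001]],"yaw":[0,0,0,0,0,0,0,0,0,0],"grip":[1,1,1,1,1,1,1,1,1,1]}'
python3 -c "
from h import *
rep()"
```

```text
time: 16.25
position: [0.6152, -0.186, 0.1952]
ee_rot: [0.041, 0.709, 0.039, -0.703]
force: [-5.1, -1.9, 1.8]
gripper_width: 0.0002
t 16.25 tcp pol mm [  4.9 -36.9] tip z 0.1842 F [-5.1 -1.9  1.8] w 0.0002
```

```bash
python3 -m crank '{"slide":[[0,0,-0.001],[0,0,-0.001],[0,0,-0.001],[0,0,-0.001],[0,0,-0.001],[0,0,0],[0,0,0],[0,0,0],[0,0,0],[0,0,0]],"yaw":[0,0,0,0,0,0,0,0,0,0],"grip":[1,1,1,1,1,1,1,1,1,1]}'
python3 see.py f1
```

```text
time: 17.25
position: [0.6191, -0.1859, 0.1947]
ee_rot: [0.041, 0.708, 0.038, -0.704]
force: [-2.8, -1.5, 0.2]
gripper_width: 0.0002
t 17.25 tcp pol mm [  8.8 -37.2] tip z 0.1837 F [-2.8 -1.5  0.2] w 0.0002
[ 0.005 -0.006 -1.   ]
```

```bash
python3 -m crank '{"slide":[[0,0,-0.001],[0,0,-0.001],[0,0,-0.001],[0,0,-0.0005],[0,0,-0.0005],[0,0,0],[0,0,0],[0,0,0],[0,0,0],[0,0,0]],"yaw":[0,0,0,0,0,0,0,0,0,0],"grip":[1,1,1,1,1,1,1,1,1,1]}'
python3 see.py f2
```

```text
time: 18.35
position: [0.6221, -0.1858, 0.1943]
ee_rot: [0.041, 0.707, 0.038, -0.705]
force: [-3.7, -1.6, 0.2]
gripper_width: 0.0001
t 18.35 tcp pol mm [ 11.7 -37.5] tip z 0.1833 F [-3.7 -1.6  0.2] w 0.0001
[ 0.001 -0.006 -1.   ]
```

```bash
python3 -m crank '{"slide":[[0,0,-0.001],[0,0,-0.001],[0,0,-0.001],[0,0,0],[0,0,0],[0,0,0],[0,0,0],[0,0,0],[0,0,0],[0,0,0]],"yaw":[0,0,0,0,0,0,0,0,0,0],"grip":[1,1,1,1,1,1,1,1,1,1]}'
python3 see.py f3
```

```text
time: 19.45
position: [0.6232, -0.1858, 0.1942]
ee_rot: [-0.04, -0.705, -0.038, 0.707]
force: [-4.9, -1.8, 0.5]
gripper_width: 0.0002
t 19.45 tcp pol mm [ 12.9 -37.6] tip z 0.1832 F [-4.9 -1.8  0.5] w 0.0002
[-0.004 -0.007 -1.   ]
```

View pics/f3.png

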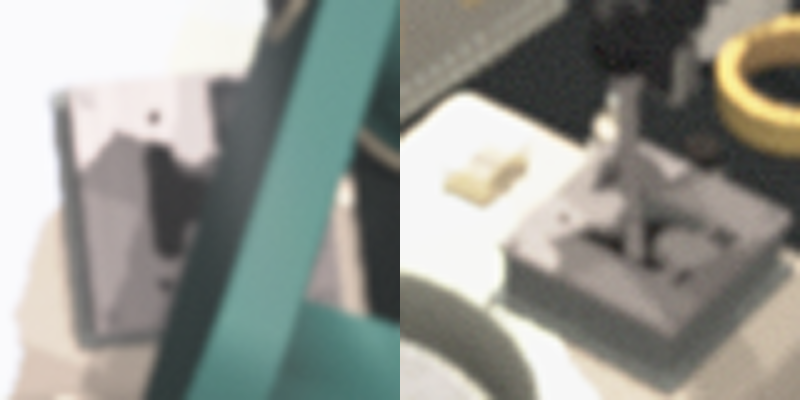

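The lever leans far right, with the ball at about (628,42) in the scene crop. The last 3 mm commanded moved the tool only about 1 mm. One light confirming press.

```bash
python3 -m crank '{"slide":[[0,0,0],[0,0,0],[0,0,0],[0,0,0],[0,0,0],[0,0,0],[0,0,0],[0,0,0],[0,0,-0.001],[0,0,-0.001]],"yaw":[0,0,0,0,0,0,0,0,0,0],"grip":[1,1,1,1,1,1,1,1,1,1]}'
python3 -c "
from h import *
rep()"
```

```text
time: 20.55
position: [0.6241, -0.1857, 0.194]
ee_rot: [-0.04, -0.704, -0.038, 0.708]
force: [-14.0, -2.0, 4.2]
gripper_width: -0.0006
t 20.55 tcp pol mm [ 13.8 -37.6] tip z 0.183 F [-14.   -2.    4.2] w -0.0006
```

The force rises to 14 N with no travel, so the lever is fully home. I'll back off.

```bash
python3 -m crank '{"slide":[[0,0,0.006],[0,0,0.012],[0,0,0.02],[0,0,0.02],[-0.02,0,0.01],[-0.03,0.0,0],[-0.02,0.02,0.02],[0,0.03,0.03],[0,0.03,0.03],[0,0.03,0.03]],"yaw":[0,0,0,0,0,0,0,0,0,0],"grip":[1,1,1,1,1,1,1,1,1,1]}'
python3 -m crank '{"slide":[[0,0.03,0.03],[0,0.03,0.03],[0,0.03,0.03],[0,0.03,0.02],[0,0.03,0.01],[0,0.03,0],[0,0.02,0],[0,0,0],[0,0,0],[0,0,0]],"yaw":[0,0,0,0,0,0,0,0,0,0],"grip":[1,1,1,1,1,1,1,1,1,1]}'
python3 see.py g1; python3 - <<'E'
from h import *
t=arm.read_camera("top");cv2.imwrite("pics/g2.png",np.vstack([cv2.imread("pics/g1.png")[:300] if 0 else cv2.imread("pics/g1.png"),cv2.copyMakeBorder(cv2.resize(t["image"][140:320,240:540],(333,200)),0,0,0,467,0)]))
E
```

```text
time: 21.55
position: [0.4536, -0.3138, 0.2683]
ee_rot: [0.043, 0.707, 0.041, -0.705]
force: [1.0, -0.7, -0.7]
gripper_width: -0.0001
time: 22.55
position: [0.3456, -0.535, 0.2717]
ee_rot: [0.045, 0.71, 0.036, -0.702]
force: [-0.3, -0.9, -0.1]
gripper_width: -0.0001
t 22.55 tcp pol mm [-303.9 -351.6] tip z 0.2607 F [-0.3 -0.9 -0.1] w -0.0001
[ 0.011 -0.004 -1.   ]
```

View pics/g2.png

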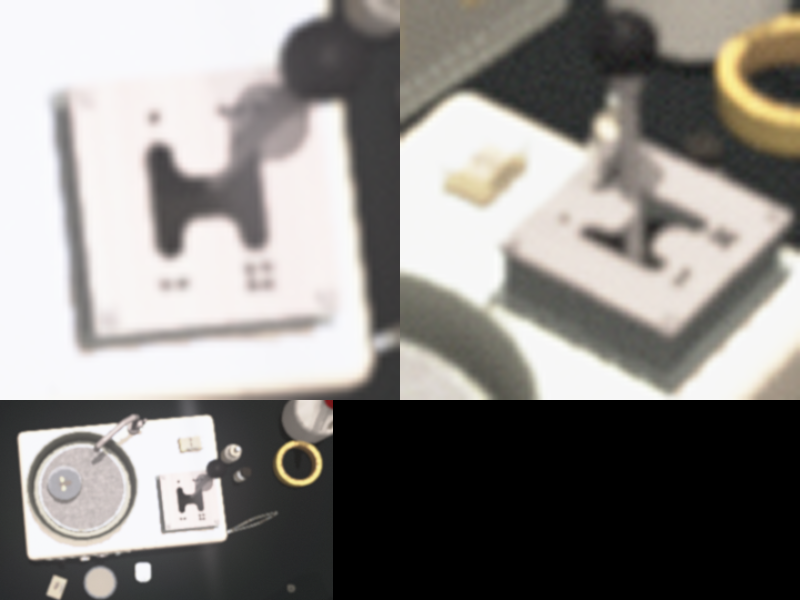

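The lever leans far right over the three dots: ball at (320,58) in the top crop and (625,40) in the scene crop. The bystanders look unmoved. One check on the ball's position, then hand-in.

```bash
python3 - <<'E'
from h import *
t=arm.read_camera("top");s=arm.read_camera("scene")
pt=(369.6+64,189.6+58/5);ps=(309.6+225/5,159.6+40/5)
K=tri(ray(t,*pt),ray(s,*ps));print(K.round(4),(pol(K)*1000).round(1),(pol(onz(t,*pt,.2007))*1000).round(1),(pol(onz(s,*ps,.2007))*1000).round(1))
a=cv2.imread("pics/top0.png");d=cv2.absdiff(a,t["image"]).max(2)>60
n,l,st,ce=cv2.connectedComponentsWithStats(d.astype(np.uint8));print([(r[:5].tolist()) for r in st[1:] if r[4]>12])
rep()
E
```

```text
[ 0.65   -0.1809  0.203 ] [ 40.1 -35.9] [ 41.1 -36. ] [ 41.  -38.7]
[[416, 193, 23, 28, 345], [386, 214, 24, 29, 347], [381, 236, 3, 10, 23], [290, 404, 19, 19, 43], [289, 410, 34, 17, 77], [635, 412, 5, 21, 74], [265, 414, 11, 8, 25], [241, 423, 32, 57, 768], [291, 424, 43, 13, 170], [265, 428, 14, 3, 28], [260, 430, 20, 12, 48], [335, 431, 17, 12, 149], [262, 434, 26, 20, 108], [291, 434, 34, 42, 253], [278, 437, 12, 33, 130], [569, 439, 71, 41, 1566], [342, 443, 9, 21, 57], [381, 446, 26, 27, 414], [350, 472, 12, 8, 43]]
t 22.8 tcp pol mm [-303.6 -351.8] tip z 0.2609 F [-0.3 -0.9  0.8] w -0.0
```

The ball is about 41 mm beyond and 37 mm right of neutral, which is home in third. On the work area, only the lever and its shadow changed.

```bash
python3 -c "
from plant import arm
print(arm.job_done())"
```

```text
the job is handed in; nothing more can be done
None
```

The lever is fully home in third gear, and I've handed the job in after about 23 s of robot time. I used the shut fingers as a poker and never gripped the knob. The pushes were 4.5 mm back to neutral, then across to the right-lane stop, then forward into third.

- **Forces:** the readings at the end of each move were about 2–6 N. The one exception was a light confirming press against the end of the third slot, which read about 14 N, under the 30 N limit. Force was read only at the end of each call, so brief peaks in between were not seen.
- **Final position:** the two cameras together put the ball 40–41 mm beyond neutral and 36–39 mm right of it (nominal 41 and 37). They put its height at 203 mm against the stated 201 mm, within calibration error.
- **Surroundings:** comparing the overhead picture before and after shows only the lever, its shadow and the robot itself changed, so nothing else had moved. The arm ended well clear of the polisher.
- **Disagreements:** an early automatic measurement of the knob was thrown off by nearby dark areas, so I used positions read off the enlarged pictures instead. No other check failed.

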